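Feel for the concealed release and open the frosted cabinet door

TASK

The low white cabinet's frosted glass door has no handle and is latched shut. Feel along the flat white panel on top of the cabinet for the flush release patch and press it in so that the door springs ajar, then push the door open with the outside of the fingers to well past half of its right-angle swing and leave it standing open. Only touch and push: pick nothing up, and leave the jars, mortar, pestle and cup where they stand.

Things in the scene. Friction and masses are not known exactly. Their poses are not given: they have to be found in the camera images.
- cabinet: fixed low white cabinet, 140 mm deep (x -70 to 70), 460 mm wide (y -230 to 230), about 170 mm tall; origin at the centre of its underside, x to its front (the door side, away from the robot), y along it (to the left seen from the robot), z up.
- panel (a point): centre of the flat white panel on the cabinet's roof, on its surface, 170 mm above the worktop; axes as the cabinet's. The panel runs y -100 to 100 (end caps beyond stand 4 mm higher) and is rigid but for the release patch, whose centre is on the middle line x = 0 somewhere between y -60 and 60.
- release (a joint): release patch: white 44 mm square, 2 mm below the panel's surface in a 48 mm square opening, thin dark seam around it. Value in m: 0 at rest, grows as it is pushed straight down, 0.008 at its stop. About 2 N to start, 6 N at the stop; springs back. The latch lets go at about 0.005.
- door_hinge (a point): the door's vertical hinge axis, at the height of the door's top edge (165 mm); 70 mm in front of the panel's centre; fixed axes as the cabinet's. The frosted door covers the right half of the front (seen from the robot): shut, it reaches 217 mm from the hinge to -y; 145 mm tall, 8 mm thick, inner face in the plane of the hinge.
- door (a joint): door angle, rad: 0 shut, grows as the free edge swings out to +x, stop at 1.57. Unlatched, a spring plunger pushes it ajar to about 0.42; beyond that it turns with light friction and stays where it is left. Ajar, fingers fit from above between its inner face and the cabinet front near the free edge.
- jar_a: square glass jar 58 mm wide with a 60 mm square bamboo lid, 92 mm tall; origin at the centre of its underside. Bystander: it stands in the cabinet's open half.
- jar_b: square glass jar 58 mm wide with a 60 mm square bamboo lid, 92 mm tall; origin at the centre of its underside. Bystander: it stands in the cabinet's open half.
- jar_c: square glass jar 58 mm wide with a 60 mm square bamboo lid, 92 mm tall; origin at the centre of its underside. Bystander: it stands inside, behind the frosted door.
- jar_d: square glass jar 58 mm wide with a 60 mm square bamboo lid, 92 mm tall; origin at the centre of its underside. Bystander: it stands on the left end cap of the cabinet's roof, 160 to 195 mm to +y of the panel's centre.
- mortar: red ceramic mortar, 112 mm across the rim, 68 mm tall, origin at the centre of its underside; on the worktop, bystander.
- pestle: steel pestle lying flat, 150 mm long, 28 mm thick, origin below its middle; on the worktop, bystander.
- cup: blue ceramic cup, 68 mm across, 60 mm tall, origin at its underside; on the lower step of the clear riser, bystander.

How it is judged:
By the outcome, as a careful person would: the job done as asked, in the order asked, and still so for the second after the job is handed in, with the robot touching nothing.
It also fails if it takes over 58 s, if anything falls off the work surface, if the arm or the gripper's body presses on something with over 40 N, if the wrist force passes 120 N, or if a joint passes its speed limit or range.

ROBOT

A 6-joint arm with a two-finger parallel gripper is mounted at the origin on the work surface. World frame = base frame: x ahead of the robot, y to its left, z up, the work surface at z = 0. Lengths are in m, angles in rad, forces in N, time in s.
With the tool pointing down it reaches from about 0.325 to 0.875 m from the base axis. Payload 4.4 kg.
Tool frame: the origin (TCP) lies midway between the tips of the shut fingers; the grasp point (between the pads) lies 19 mm behind it; z points along the fingers, y is the direction in which the jaws open and shut (so a half turn about z gives the same grasp; the last joint's range is limited). The gripper opens to 85 mm and grips with 20 to 120 N. Pads are 22 mm wide; open, the fingers measure 114 mm over their backs; the gripper's body (76 mm by 85 mm) begins 54 mm behind the grasp point. The pads swing forward as they close: fully open they stand 13 mm farther back than shut.
Start: joints at [1.073, 0.207, 1.542, -0, 1.393, -0.15], TCP at [0.196, 0.541, 0.231] pointing down, gripper open.
Joint ranges: [-2.73, 2.73], [-0.86, 2.22], [0.23, 2.46], [-1.11, 4.25], [0.08, 2.63], [-2.82, 2.82]. Speed limits (rad/s): [2.79, 2.79, 3.14, 3.14, 3.14, 3.14].

INTERFACE

Orientations are given as a rotation vector (axis times angle).
In Python, from bench import * gives the robot as it stands. Calls block until the motion is done:
- goto(position, orientation): joint-space move of the TCP to a pose.
- move_straight(position, frame=None, speed=0.15, contact_N=None): straight line of the TCP; frame=None keeps the orientation; speed is the mean speed in m/s. With contact_N (N) it stops when the force on the tool has changed by that much, and returns True; else False.
- move_joints(angles): joint-space move.
- set_gripper(opening, grip_force=None): opening from 0.0 (shut) to 1.0 (fully open); grip_force is the grip in N (None keeps the last); returns when the fingers have stopped.
- dwell(seconds).
- solve_ik(position, orientation): joint angles nearest the present ones, or None.
- state(): the state.
- grab_frame(name): name is "scene" or "top" or "wrist"; returns a dict with "img" (480x640x3 uint8, blue, green, red), "depth" (480x640 float32, m along the optical axis (not along the pixel's ray), 0 where there is no reading), "mtx" (3x3 intrinsics, pixels), "eye" and "orientation" of the camera in the world; the wrist camera has in their place "T_tool_cam" (4x4, takes a point from camera to tool coordinates, whose origin is the TCP and whose axes are the flange's). Camera axes: x right, y up, looking along -z (the intrinsics and any distortion apply to the point x, -y, -z); pixel columns grow to the right and rows downward; lengths in m; the calibration is good to about 2 mm. A picture is of the moment at which its call begins: read the wrist's pose just before it.
A pose or a line that the arm cannot do raises MotionError and nothing moves.
- close_job(): hands the job in, once; it reports no verdict.
Trained networks look in a picture, given as the dict that the camera call returned (one of the last four; its "shot" number tells which), for a name from the list of things; names that differ only in an ending like _2 or _b are one class to them, and where a whole thing is asked for, a point or a joint stands for the part that bears it (a point fixed in the world has none). Each returns a list of dicts, best first, with "score" (0 to 1); they miss things now and then, are a little off and sometimes report something else, mostly with a low value. They report only what shows in the picture. A call takes as long as a camera call.
- spot_in(target, picture): "extent" ([left, top, width, height] as shares, 0 to 1, of the picture: columns of its width, rows of its height, round what is visible of it).
The state is a dict: "t": time; "joint_pos": joint angles; "qvel": joint speeds; "joint_torque": joint torques, N m; "tcp_pos": TCP position; "ee_rot": TCP orientation; "ft_force": force on the tool from outside, world axes, zero at the start; "wrist_torque": the same for the moment, N m; "grip_width": opening from 0.0 (shut) to 1.0 (fully open).
Only numpy, scipy, OpenCV 4.12 (cv2) and the standard library are available. Lean on these libraries where they do the work, as an engineer would, in place of code of your own. Each camera call takes 0.05 s, during which the arm holds its last target. There are 200 camera calls.

## Working session

There is one attempt and no reset: what is moved stays moved. The work goes in short steps, each a Python script; the robot and the scene stay as the last script left them, time stands still between calls to the robot, and variables do not carry over. Pictures are saved under pics/ and viewed, about 8 in all and at most 12, crops included, and the job is handed in when it is done.

```bash
mkdir -p pics; ls
cat > h.py <<'E'
from bench import *
import numpy as np, cv2
from scipy.spatial.transform import Rotation as R
def campose(p):
    o=np.array(p["orientation"],float)
    Rm=o if o.shape==(3,3) else R.from_rotvec(o).as_matrix()
    return Rm,np.array(p["eye"])
def cloud(p,Rm=None,eye=None):
    if Rm is None: Rm,eye=campose(p)
    K=p["mtx"];d=p["depth"];v,u=np.indices(d.shape)
    x=(u-K[0,2])/K[0,0]*d;y=(v-K[1,2])/K[1,1]*d
    return np.stack([x,-y,-d],-1)@Rm.T+eye
E
python3 - <<'E'
from h import *
for n in ("top","scene"):
    p=grab_frame(n); cv2.imwrite(f"pics/{n}0.png",p["img"]); np.savez(f"{n}0.npz",**{k:p[k] for k in p})
    print(n,{k:(v if k not in("img","depth") else v.shape) for k,v in p.items()})
    for t in ("cabinet","release","door","jar_d","mortar"): print(t,spot_in(t,p)[:2])
print(state())
E
```

```text
pics
top {'img': (480, 640, 3), 'depth': (480, 640), 'mtx': array([[460.76559475,   0.        , 323.45875646],
       [  0.        , 460.76559475, 236.58819548],
       [  0.        ,   0.        ,   1.        ]]), 'eye': array([0.44648241, 0.01084991, 1.11147127]), 'orientation': array([ 0.11847502, -0.11734853, -1.56155985]), 'shot': 1}
cabinet [{'extent': [0.3177, 0.5452, 0.3616, 0.1667], 'score': 0.94}, {'extent': [0.7281, 0.4206, 0.0436, 0.1283], 'score': 0.48}]
release [{'extent': [0.4591, 0.6081, 0.032, 0.0404], 'score': 0.74}]
door [{'extent': [0.4998, 0.5523, 0.1681, 0.0179], 'score': 0.67}]
jar_d [{'extent': [0.3175, 0.5458, 0.3608, 0.1706], 'score': 0.72}, {'extent': [0.317, 0.586, 0.0703, 0.0727], 'score': 0.69}]
mortar [{'extent': [0.3302, 0.336, 0.0658, 0.0973], 'score': 0.77}]
scene {'img': (480, 640, 3), 'depth': (480, 640), 'mtx': array([[502.32601634,   0.        , 312.3891423 ],
       [  0.        , 502.32601634, 238.64344221],
       [  0.        ,   0.        ,   1.        ]]), 'eye': array([1.21197805, 0.11462459, 0.85228599]), 'orientation': array([0.53595392,
[... 512 characters left out ...]
.5877, 0.6419, 0.095, 0.1221], 'score': 0.8}]
{'t': 0.6, 'joint_pos': array([ 1.07250797e+00,  2.06535911e-01,  1.54148602e+00, -1.81514422e-05,
        1.39349598e+00, -1.50524838e-01]), 'qvel': array([ 0.00097109, -0.00206037,  0.00091745, -0.00162127,  0.00084911,
       -0.00080465]), 'joint_torque': array([-9.84321596e-04, -3.82791674e+01, -2.91787326e+01, -3.15695488e-04,
        1.19936751e-03,  2.93753288e-07]), 'tcp_pos': array([0.19599323, 0.54057939, 0.23132475]), 'ee_rot': array([5.43505096e-01, 3.09418010e+00, 1.02342668e-04]), 'ft_force': array([-0.1829116,  0.5636045,  0.1066382]), 'wrist_torque': array([-0.04149953, -0.00352021, -0.04358099]), 'grip_width': 1.002183332272665}
```

Run:
```python
from h import *
p=dict(np.load("top0.npz")); P=cloud(p)
im=p["img"]
# roof points
v,u=np.indices(P.shape[:2])
box=(u>195)&(u<445)&(v>255)&(v<350)
m=box&(P[...,2]>.155)&(P[...,2]<.19)
r=P[m]; print("roof n",len(r),"z med",np.median(r[:,2]))
rect=cv2.minAreaRect((r[:,:2]*1000).astype(np.float32)); print(rect, cv2.boxPoints(rect))
mp=box&(P[...,2]>.165)
for nm,e in(("release",[.4591,.6081,.032,.0404]),("door",[.4998,.5523,.1681,.0179]),("jar_d",[.317,.586,.0703,.0727])):
    uu=int((e[0]+e[2]/2)*640);vv=int((e[1]+e[3]/2)*480); print(nm,uu,vv,P[vv,uu])
c=im[240:360,180:460]; cv2.imwrite("pics/topcrop.png",cv2.resize(c,None,fx=2.8,fy=2.8,interpolation=cv2.INTER_CUBIC))
```

```text
roof n 15044 z med 0.17139592694159217
((460.09381103515625, 21.317291259765625), (460.1971435546875, 149.7301483154297), 88.40558624267578) [[ 378.8554  -206.60913]
 [ 528.52765 -210.77524]
 [ 541.3322   249.24371]
 [ 391.65997  253.40982]]
release 304 301 [0.45699466 0.05065873 0.16723691]
door 373 269 [ 0.52367471 -0.09113697  0.15693885]
jar_d 225 298 [0.46047591 0.19085    0.26331458]
```

View pics/topcrop.png

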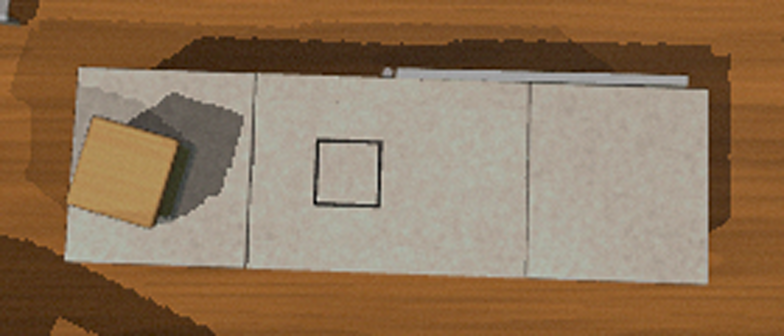

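View pics/scene0.png

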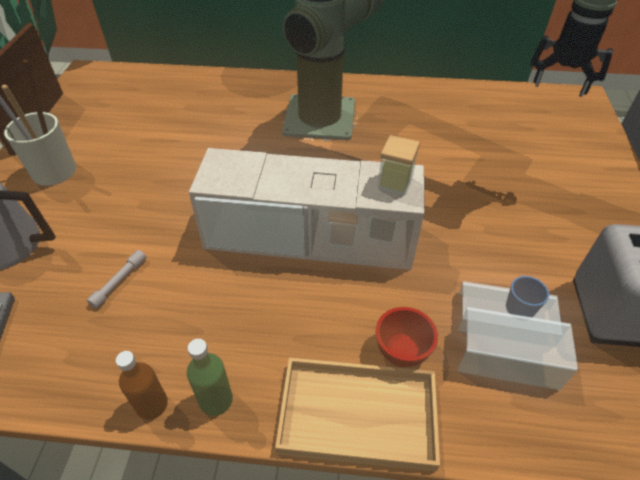

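Release patch is at about pixel (304,302) in the top view, in front of no obstacle; jar_d stands on the left end cap and the door is shut (its top edge at the cabinet's front right). I'll check the pestle against the door sweep, then move over the patch.

```bash
cat >> h.py <<'E'
C=np.array([.456,.021]); EX=np.array([.9996,-.0278]); EY=np.array([.0278,.9996])
def cab(x,y): return C+EX*x+EY*y
def tooldown(yv):
    y=np.array([yv[0],yv[1],0.]);y/=np.linalg.norm(y);z=np.array([0,0,-1.])
    return R.from_matrix(np.stack([np.cross(y,z),y,z],1)).as_rotvec()
E
python3 - <<'E'
from h import *
p=dict(np.load("scene0.npz"));P=cloud(p)
for n,(u,v) in dict(pest1=(138,262),pest2=(97,298),mort=(407,310),brown=(140,385),green=(208,380),patch=(323,182)).items(): 
    w=P[v,u]; d=w[:2]-C; print(n,w.round(3),"cab",(d@EX).round(3),(d@EY).round(3))
s=state();q=s["tcp_pos"]
set_gripper(0.0,30)
move_straight([q[0],q[1],.38],speed=.3)
t=cab(0,.03)
goto([t[0],t[1],.32],tooldown(EY)); 
s=state();p=grab_frame("wrist");print(s["t"],s["tcp_pos"],s["joint_pos"],s["grip_width"],s["ft_force"])
Rt=R.from_rotvec(s["ee_rot"]).as_matrix();T=np.array(p["T_tool_cam"])
P=cloud(p,Rt@T[:3,:3],Rt@T[:3,3]+s["tcp_pos"])
for r in spot_in("release",p)[:2]:
    e=r["extent"];u=int((e[0]+e[2]/2)*640);v=int((e[1]+e[3]/2)*480);print(r,u,v,P[v,u])
cv2.imwrite("pics/w1.png",p["img"]);print(T.round(3))
E
```

```text
pest1 [ 0.584 -0.332  0.016] cab 0.138 -0.349
pest2 [ 0.689 -0.378  0.025] cab 0.244 -0.392
mort [0.682 0.23  0.065] cab 0.22 0.215
brown [ 0.896 -0.194  0.114] cab 0.446 -0.203
green [ 0.882 -0.088  0.123] cab 0.428 -0.097
patch [0.459 0.052 0.166] cab 0.002 0.031
4.0167 [0.45683721 0.0515877  0.31997436] [-7.63751806e-02 -1.03496076e-01  1.68469303e+00  2.98833327e-04
  1.56045375e+00 -1.62030305e+00] -0.001751236966949373 [ 0.29770806 -0.292573    0.31250312]
{'extent': [0.4569, 0.405, 0.0795, 0.1071], 'score': 0.78} 317 220 [0.38978361 0.05382154 0.46231478]
[[ 0.     0.964  0.265  0.067]
 [ 1.    -0.    -0.     0.   ]
 [-0.     0.265 -0.964 -0.142]
 [ 0.     0.     0.     1.   ]]
```

View pics/w1.png

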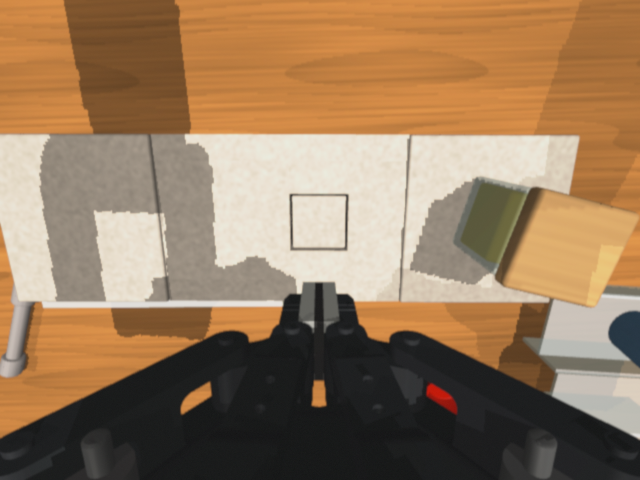

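The wrist view shows the patch at pixel (319,222), fingers shut and clear of everything. The pestle and mortar are outside the door's sweep. Press next.

Run:
```python
from h import *
s=state();p=grab_frame("wrist");K=p["mtx"];T=np.array(p["T_tool_cam"])
Rt=R.from_rotvec(s["ee_rot"]).as_matrix();o=Rt@T[:3,3]+s["tcp_pos"]
d=Rt@T[:3,:3]@np.array([(319-K[0,2])/K[0,0],-(222-K[1,2])/K[1,1],-1]);w=o+d*(.168-o[2])/d[2];print("wrist patch",w)
a=np.array([.4575,.0512]); 
if np.linalg.norm(w[:2]-a)>.01: raise SystemExit("disagree")
t=(w[:2]+a)/2
move_straight([*t,.19],speed=.15)
f0=state()["ft_force"]
print("contact",move_straight([*t,.164],speed=.02,contact_N=1.5));s=state();print(s["tcp_pos"],s["ft_force"]-f0)
print("press",move_straight([*t,.1595],speed=.02,contact_N=9));dwell(.2);s=state();print(s["tcp_pos"],s["ft_force"]-f0)
move_straight([*t,.23],speed=.15);dwell(.2)
s=state();print(s["t"],s["ft_force"]-f0)
p=grab_frame("top");cv2.imwrite("pics/top1.png",cv2.resize(p["img"][200:360,180:480],None,fx=2.5,fy=2.5));np.savez("top1.npz",**p)
P=cloud(p);q=P.reshape(-1,3);dd=q[:,:2]-C;cx=dd@EX;cy=dd@EY
m=(cx>.085)&(cx<.3)&(cy<.02)&(cy>-.25)&(q[:,2]>.145)&(q[:,2]<.18)
if m.sum():
    print(m.sum());k=np.polyfit(cx[m],cy[m],1);print("angle",np.arctan2(1,-k[0]) , "max cx",cx[m].max(),cy[m][cx[m].argmax()])
```

```text
wrist patch [0.45609115 0.05272124 0.168     ]
contact True
[0.45662529 0.05195696 0.16714823] [ 2.60772572 -0.31712969  0.53127619]
press True
[0.45664021 0.05197087 0.16014074] [-0.4151557   0.17887912  3.88666393]
7.625 [ 0.48690279 -0.79951428 -1.39867704]
465
angle 0.4581742306200914 max cx 0.16301876149827402 -0.19355012443269687
```

View pics/top1.png

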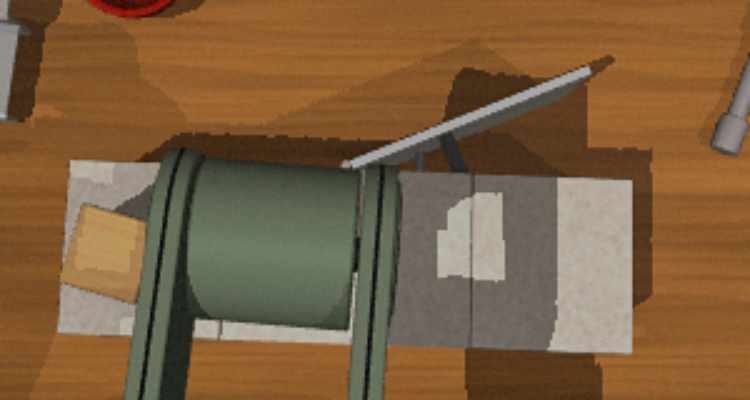

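Door stands ajar at about 0.43 rad: in the crop its edge runs from the hinge (345,165) to its free end (590,70), and the gap behind it is free. Next I push it open.

Run:
```python
from h import *
H=(.07,0.)
def pose(th,r,off,z):
    x=H[0]+r*np.sin(th)-off*np.cos(th);y=-r*np.cos(th)-off*np.sin(th)
    n=EX*np.cos(th)+EY*np.sin(th)
    return np.array([*cab(x,y),z]),tooldown(n)
t0=cab(.108,-.175); o=pose(.3,.18,0,0)[1]
print(solve_ik([*t0,.25],o), [solve_ik(*pose(t,.18,.015,.115)) is not None for t in(.5,.8,1.1,1.3)])
goto([*t0,.25],o)
f0=state()["ft_force"]
if move_straight([*t0,.115],speed=.12,contact_N=6):
    s=state();print("BLOCKED",s["tcp_pos"],s["ft_force"]-f0);raise SystemExit
for th in np.arange(.4,1.26,.12):
    p,oo=pose(th,.18,.015,.115)
    c=move_straight(p,oo,speed=.1,contact_N=20)
    s=state();print(round(th,2),c,s["t"],(s["ft_force"]-f0).round(2),s["joint_pos"][5].round(2))
    if c: break
th0=th
p,oo=pose(th0,.18,.04,.115);move_straight(p,speed=.08)
p[2]=.30;move_straight(p,speed=.2);dwell(.3)
s=state();print(s["t"],s["ft_force"]-f0)
```

```text
[-4.22642356e-01  2.04617986e-01  1.50475220e+00 -4.44089210e-16
  1.43222247e+00 -6.94838398e-01] [True, True, True, True]
BLOCKED [ 0.55877947 -0.15589179  0.11875728] [3.39046918 0.23988903 2.07871548]
```

Run:
```python
from h import *
s=state();dwell(.2);s=state();print(s["t"],s["ft_force"],s["tcp_pos"])
p=grab_frame("scene");cv2.imwrite("pics/s2.png",cv2.resize(p["img"][80:320,160:480],None,fx=2.4,fy=2.4))
```

```text
9.8083 [4.07404097 0.61239019 0.82741641] [ 0.55841715 -0.15585259  0.11916404]
```

View pics/s2.png

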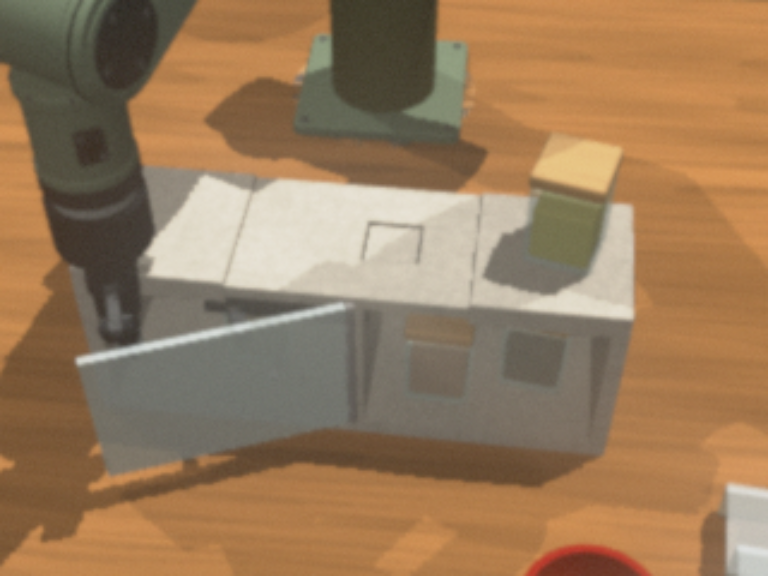

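The fingers are between door and cabinet front, but a steady ~4 N in +x suggests the gripper's wide linkage grazes the roof's front edge. I raise the tool so that only the finger tips overlap the door, then push.

Run:
```python
from h import *
H=(.07,0.);Z=.138
def pose(th,r,off,z=Z):
    x=H[0]+r*np.sin(th)-off*np.cos(th);y=-r*np.cos(th)-off*np.sin(th)
    return np.array([*cab(x,y),z]),tooldown(EX*np.cos(th)+EY*np.sin(th))
q=state()["tcp_pos"];move_straight([q[0],q[1],Z],speed=.08);dwell(.2);f0=state()["ft_force"];print("free",f0)
for th in np.arange(.4,1.29,.11):
    c=move_straight(*pose(th,.18,.015),speed=.1,contact_N=20)
    s=state();print(round(th,2),c,s["t"],(s["ft_force"]-f0).round(2))
    if c: break
p,oo=pose(th,.18,.04);move_straight(p,speed=.08)
p[2]=.30;move_straight(p,speed=.2)
t=cab(-.02,-.14);goto([*t,.36],oo);dwell(.3)
s=state();print(s["t"],s["ft_force"])
for n in("scene","top"):
    p=grab_frame(n);cv2.imwrite(f"pics/{n}3.png",p["img"])
    q=cloud(p).reshape(-1,3);dd=q[:,:2]-C;cx=dd@EX;cy=dd@EY
    m=(cx>.1)&(cx<.32)&(cy<.03)&(cy>-.2)&(q[:,2]>.15)&(q[:,2]<.175)
    if m.sum()>10:
        i=cx[m].argmax();print(n,m.sum(),"angle",np.arctan2(np.median(cx[m])-.07,-np.median(cy[m])),"tip",cx[m][i],cy[m][i])
```

```text
free [-0.8156462   0.39555775 -0.09492098]
0.4 False 10.7917 [ 0.75 -0.39  0.11]
0.51 False 11.1417 [ 1.41 -0.71 -0.09]
0.62 False 11.4917 [ 0.48 -0.73  0.6 ]
0.73 False 11.8417 [ 0.32 -0.49  0.02]
0.84 False 12.1917 [ 0.57  0.51 -0.27]
0.95 False 12.5417 [ 0.14 -0.18 -0.37]
1.06 False 12.8917 [ 0.79 -1.36  0.07]
1.17 False 13.2417 [ 0.12 -0.56  0.89]
1.28 False 13.5917 [ 0.19 -0.83 -0.04]
16.3333 [0.20290674 0.24135609 0.99400813]
scene 587 angle 1.3869193252776317 tip 0.2829918081173308 -0.0419867710550742
top 370 angle 1.3480195935723207 tip 0.2805832234724322 -0.04612297188788654
```

View pics/scene3.png

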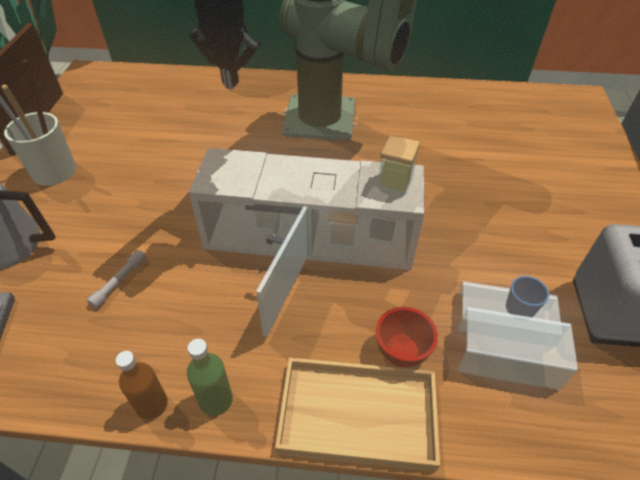

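The scene view shows the door standing wide open (edge from (307,210) to (263,330)). The arm is clear, and the jars, mortar, pestle and cup are at the same pixels as before.

```bash
python3 -c "
from h import *
print(state()['t']);close_job()"
```

```text
16.4333
the job is handed in; nothing more can be done
```

The door is unlatched and standing open at about 1.35–1.39 rad (77–80°, well past half), and I handed the job in at 16.4 s.

- **Release:** I located the patch in the top and wrist images, touched it at z ≈ 0.167 m and pressed it in about 7 mm with the shut fingers. The door sprang ajar, measured at about 0.43–0.46 rad.
- **Push:** I swung the door open from its inner side with the backs of the fingers, then drew back and lifted clear. The force readings stayed within about 1.6 N during the push.
- **Last checks:** The scene camera gave a door angle of 1.39 rad and the top camera 1.35 rad. The mortar, pestle, cup and the visible jars stand at the same pixels as in the first picture. I could not make out jar_c, which stands inside the cabinet, but nothing went near it.
- **What went wrong:** On first lowering the fingers behind the door, the move stopped 4 mm short with a steady force of about 4 N. I think the gripper linkage grazed the front edge of the cabinet roof. Raising the tool 19 mm cleared it, and I pushed at that height. No picture confirmed the contact point.

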